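# Seat the knee bearing disc and swing its keeper shut

### The job

Push the loose brass bearing disc across the aluminium deck of the knee joint until it drops flat into the round recess, then push the red keeper round over the disc until it meets its stop. Do not pick up or lift anything: slide the disc, keep it on the deck, and leave the standing bolt and the other things on the bench where they are. Finish with the hand clear of everything.

Things in the scene. Friction and masses are not known exactly. Their poses are not given: they have to be found in the camera images.
- knee: Artificial knee joint bolted to the bench (does not move during the job). Aluminium deck 200 (its x) x 150 (its y) mm, flat, level, top face 45 mm above the bench; black body below, blue base plate, a black collar and steel shank tube (below deck level) out of its +x end. Origin: on the bench under the deck's centre; z up. The recess centre is at x +25, y 0 and the keeper's pivot at x +55, y +55 mm.
- recess (a point): Centre of the mouth of the round recess, level with the deck top. Recess 53 mm across, 8.5 mm deep, flat dark floor; axes as the knee's. The disc starts on the deck to its -x side, wholly clear of it.
- disc_center (a point): Centre (half-way up) of the loose brass disc, 50 mm across, 8 mm thick, about 120 g, lying flat on the deck: 4 mm above the deck top, or 4.5 mm below it when seated in the recess (its top then 0.5 mm under the deck). Pushed level, it tips in and drops when its centre comes within some 2 to 8 mm of the recess centre.
- keeper (a joint): Angle of the red keeper about its upright pivot, rad: 0 = pointing along the knee's +x (fully open), growing clockwise seen from above, 2.07 = stop (closed, pointing from the pivot towards the recess centre, over the seated disc). It starts open at 0.1 to 0.5, stays where it is left and takes about 1 N at the stud.
- pivot (a point): The keeper's pivot axis, at deck level; x points along the keeper's arm. Hub 18 mm across, 8.5 mm high. Arm 14 mm wide, from 2.5 to 8.5 mm above the deck, so it passes over a seated disc but runs into one that still lies on the deck.
- stud (a point): Middle of the upright part of the keeper's red stud, 19.5 mm above the deck, 48 mm from the pivot. The stud is 10 mm across and stands from 8.5 to 30.5 mm above the deck.
- bolt: Loose dark steel bolt standing on its head on the deck's corner (+x, -y), 34 mm high, head 20 mm and shank 12 mm across; origin under its head. To be left standing.
- caliper: Caliper lying on the bench, steel beam 230 mm with a black head, 13 mm high; origin under its middle. Bystander.
- driver: Black-handled screwdriver lying on the bench; origin beneath it. Bystander.
- spanner: Steel spanner lying on the bench; origin beneath it. Bystander.
- mug: White mug, 80 mm across, 95 mm high; origin under its middle. Bystander.
- jar: Small closed jar with a blue cap, 60 mm across, 70 mm high; origin under its middle. Bystander.
- bush: Steel bush (ring) 36 mm across, 22 mm high, standing flat on the bench; origin under its middle. Bystander.
- disc: The same brass disc; origin at the centre of its underside.
There are look-alikes about, which are no part of the job. There is more than one size of the disc; the job needs the smallest.

How it is judged:
By the outcome, as a careful person would: the job done as asked, in the order asked, and still so for the second after the job is handed in, with the robot touching nothing.
It also fails if it takes over 45 s, if anything falls off the work surface, if the arm or the gripper's body presses on something with over 40 N, if the wrist force passes 120 N, or if a joint passes its speed limit or range.

### The arm

A 6-joint arm with a two-finger parallel gripper is mounted at the origin on the work surface. World frame = base frame: x ahead of the robot, y to its left, z up, the work surface at z = 0. Lengths are in mm, angles in rad, forces in N, time in s.
With the tool pointing down it reaches from about 425 to 1125 mm from the base axis. Payload 14.9 kg.
Tool frame: the origin (TCP) lies on the centre line of the jaws, within the pads' length; the fingertips stand 8 mm ahead of it and the grasp point (between the pads) lies 11 mm behind it; z points along the fingers, y is the line along which they close (so a half turn about z gives the same grasp; the last joint's range is limited). The gripper opens to 91 mm and grips with 3 to 60 N. Pads are 32 mm wide; open, the fingers measure 118 mm over their backs; the gripper's body (76 mm by 178 mm) begins 60 mm behind the grasp point.
Start: joints at [1.307, 0.379, 1.734, -0, 1.028, -0.033], TCP at [160.136, 681.45, 221.932] pointing down, gripper open.
Joint ranges: [-2.77, 2.77], [-0.74, 2.19], [0, 2.66], [-1.06, 4.2], [0.31, 2.87], [-3.08, 3.08]. Speed limits (rad/s): [1.89, 1.89, 2.39, 3.14, 3.14, 3.14].

### API

Orientations are given as a 3x3 rotation matrix whose columns are the frame's x, y, z axes.
In Python, from cell import manip gives the robot as it stands. The module is installed in compiled form; this text tells all that it offers.
- The arm moves only by the tool step_arm, never from a script. Its arguments are lists of equal length, an entry for each row: "claw": the closure in counts, from 0 (fully open) to 255 (shut); "translation": the shift along the world's x, y, z in m, a list of three; "yaw": the turn about the world's z in rad. A call has 1 to 20 rows; each row shifts and turns the commanded pose from where the row before left it; what a row does not reach is not made up. A row lasts 1/10 s, in which the tool goes at most 50 mm and 8.59 degrees, less where a joint would pass 70% of its speed; a pose out of reach is approached as far as the arm can. A call with a gripper value outside its range is refused whole. The fingers move at their own pace and stop on an object; "force" is the grip in N (left out, the last holds). Time passes only in rows, so rows that do not move let the fingers close. It gives the time, the measured TCP pose, the force, the opening and the grip force at its end, in the units of the state.
- manip.state(): the state, without advancing time (a new reading comes with each control period).
- manip.capture(name): name is "side" or "top"; returns the picture (420x560x3 uint8, red, green, blue); there is no depth.
- manip.camera_model(name): a dict with "intrinsics" (3x3 intrinsics, pixels), "distortion" ([k1, k2, p1, p2, k3] as OpenCV has them; the pictures are not rectified), "cam_to_world" (4x4, takes a point from camera to world coordinates). Camera axes: x right, y down, z forward; pixel columns grow to the right and rows downward; lengths in mm; the calibration is good to about 2 mm. A picture is of the moment at which its call begins. camera_model takes no time and is no camera call.
- manip.hand_in(): hands the job in; it is judged then, once.
The state is a dict: "time_s": time; "q": joint angles; "dq": joint speeds; "joint_torque": joint torques, N m; "tool_pos": TCP position; "ee_rot": TCP orientation; "ft_force": force on the tool from outside, world axes, zero at the start; "torque": the same for the moment, N m; "grip_width": finger opening in mm; "grip_force": force on a finger pad.
Only numpy, scipy, OpenCV 4.12 (cv2) and the standard library are available. Lean on these libraries where they do the work, as an engineer would, in place of code of your own. Each camera call takes 0.05 s, during which the arm holds its last target. There are 200 camera calls.

## Working session

There is one attempt and no reset: what is moved stays moved. The work goes in short steps, Python scripts to look and compute and a tool call to move; the robot and the scene stay as the last step left them, time stands still between calls to the robot, and variables do not carry over. Pictures are saved under pics/ and viewed, at most 10 in all, crops included, and the job is handed in when it is done.

Besides the shell and the picture viewer there is one more tool, called after "Request:" in YAML: its name, and indented under it one key for each argument. step_arm: Moves the arm, as the interface text tells. Its arguments: {"type":"object","properties":{"claw":{"type":"array","items":{"type":"number"}},"translation":{"type":"array","items":{"type":"array","items":{"type":"number"}}},"yaw":{"type":"array","items":{"type":"number"}},"force":{"type":"number"}},"required":["claw","translation","yaw"]}

```bash
mkdir -p pics
cat > h.py <<'E'
import numpy as np, cv2
from cell import manip
def cast(name,uv,z):
    m=manip.camera_model(name);K=np.array(m["intrinsics"]);D=np.array(m["distortion"]);T=np.array(m["cam_to_world"])
    p=cv2.undistortPoints(np.array(uv,float).reshape(-1,1,2),K,D).reshape(-1,2)
    d=np.c_[p,np.ones(len(p))]@T[:3,:3].T;o=T[:3,3]
    return o+d*((z-o[2])/d[:,2])[:,None]
def proj(name,P):
    m=manip.camera_model(name);T=np.linalg.inv(np.array(m["cam_to_world"]))
    return cv2.projectPoints(np.array(P,float).reshape(-1,1,3),cv2.Rodrigues(T[:3,:3])[0],T[:3,3],np.array(m["intrinsics"]),np.array(m["distortion"]))[0].reshape(-1,2)
def save(name,fn,crop=None,s=1):
    im=manip.capture(name)[:,:,::-1]
    cv2.imwrite("pics/raw_"+fn,im)
    if crop: im=im[crop[1]:crop[3],crop[0]:crop[2]]
    cv2.imwrite("pics/"+fn,cv2.resize(im,None,fx=s,fy=s,interpolation=cv2.INTER_CUBIC));return im
E
python3 - <<'E'
from h import *
a=save("top","a.png",None,1.4);b=save("side","b.png",None,1.4)
for n in("top","side"):print(np.round(manip.camera_model(n)["cam_to_world"],2))
s=manip.state();print(s["time_s"],s["tool_pos"],s["ee_rot"],s["grip_width"])
E
```

```text
[[ 1.00000e-02 -1.00000e+00  8.00000e-02  4.04150e+02]
 [-1.00000e+00 -1.00000e-02 -0.00000e+00  4.57100e+01]
 [ 0.00000e+00 -8.00000e-02 -1.00000e+00  1.44347e+03]
 [ 0.00000e+00  0.00000e+00  0.00000e+00  1.00000e+00]]
[[ 7.8000e-01 -4.0000e-01  4.9000e-01 -7.1680e+01]
 [-6.3000e-01 -4.9000e-01  6.0000e-01 -6.5255e+02]
 [ 0.0000e+00 -7.7000e-01 -6.3000e-01  8.0732e+02]
 [ 0.0000e+00  0.0000e+00  0.0000e+00  1.0000e+00]]
0.1 [160.00753966 681.12740241 221.38138481] [[-9.73497609e-01  2.28697042e-01 -2.61680603e-04]
 [ 2.28697186e-01  9.73497207e-01 -8.85873448e-04]
 [ 5.21486990e-05 -9.22241301e-04 -9.99999573e-01]] 91.0870921193045
```

View pics/a.png

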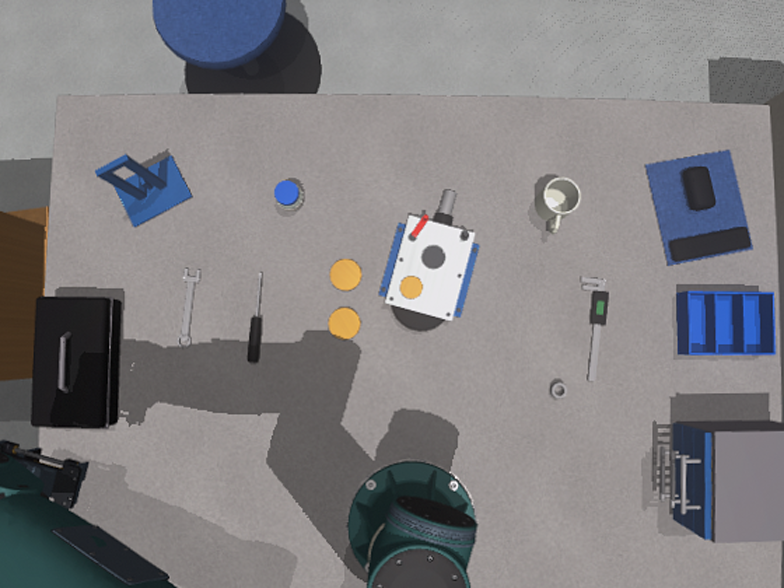

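View pics/b.png

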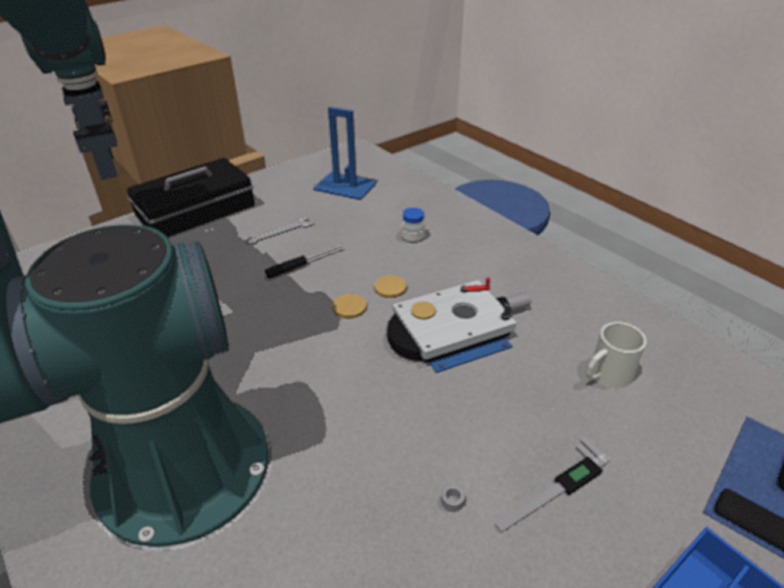

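The top view (in viewed pixels) shows three brass discs. Two larger ones, at (345,274) and (344,323), lie on the bench. The smallest, at (411,287), lies on the white deck on the -x side of the recess (433,257), so that is the one the job needs. The red keeper is at (420,226) and the bolt at (464,236). I'll measure these and confirm in a crop.

```bash
cat > meas.py <<'E'
from h import *
def blobs(mask,amin):
    n,l,s,c=cv2.connectedComponentsWithStats(mask.astype(np.uint8));return [(i,s[i,4],c[i],l==i) for i in range(1,n) if s[i,4]>=amin]
def meas(im):
    hsv=cv2.cvtColor(im,cv2.COLOR_BGR2HSV);H,S,V=[hsv[:,:,i].astype(int) for i in range(3)]
    r={}
    roi=np.zeros(H.shape,bool);roi[135:235,265:350]=1
    w=[b for b in blobs((V>205)&(S<30)&roi,200)]
    b=max(w,key=lambda b:b[1]);pts=np.argwhere(b[3])[:,::-1].astype(np.float32)
    r["rect"]=cv2.boxPoints(cv2.minAreaRect(pts))
    r["brass"]=[]
    for i,a,c,m in blobs((H>10)&(H<28)&(S>110)&(V>110),80):
        if 200<c[0]<360 and 130<c[1]<260: r["brass"].append((c,a))
    hull=cv2.fillConvexPoly(np.zeros(H.shape,np.uint8),r["rect"].astype(int),1).astype(bool)
    r["dark"]=[(c,a) for i,a,c,m in blobs((V<130)&(S<80)&hull,100)]
    rm=((H<8)|(H>172))&(S>130)&roi
    r["red"]=np.argwhere(rm)[:,::-1]
    return r
E
python3 - <<'E'
from meas import *
im=cv2.imread("pics/raw_a.png");r=meas(im)
c=cast("top",r["rect"],45);print("corners",c.round(1),np.linalg.norm(c-np.roll(c,-1,0),axis=1),"ctr",c.mean(0))
for k,z in(("brass",53),("dark",45)):
  for p,a in r[k]: print(k,p.round(1),a,cast("top",[p],z)[0].round(1), cast("top",[p],8)[0].round(1))
red=r["red"];print("red",len(red));rr=cv2.minAreaRect(red.astype(np.float32));print(cast("top",cv2.boxPoints(rr),53.5).round(1))
cv2.imwrite("pics/c.png",cv2.resize(im[125:245,220:350],None,fx=5,fy=5,interpolation=cv2.INTER_CUBIC))
E
```

```text
corners [[ 486.9   63.7   45. ]
 [ 679.3   13.7   45. ]
 [ 641.1 -131.2   45. ]
 [ 449.4  -79.6   45. ]] [198.73580174 149.91207526 198.53018158 148.19000626] ctr [564.15898503 -33.34831504  45.        ]
brass [246.5 195.7] 401 [546.4 150.1  53. ] [551.  153.5   8. ]
brass [293.4 204.8] 192 [520.3   7.9  53. ] [524.1   6.6   8. ]
brass [245.5 230.6] 401 [440.7 151.5  53. ] [441.9 154.9   8. ]
dark [309.2 183.3] 205 [587.4 -40.1  45. ] [592.2 -42.4   8. ]
red 67
[[636.6   8.2  53.5]
 [681.7 -19.6  53.5]
 [674.9 -30.3  53.5]
 [629.8  -2.4  53.5]]
```

View pics/c.png

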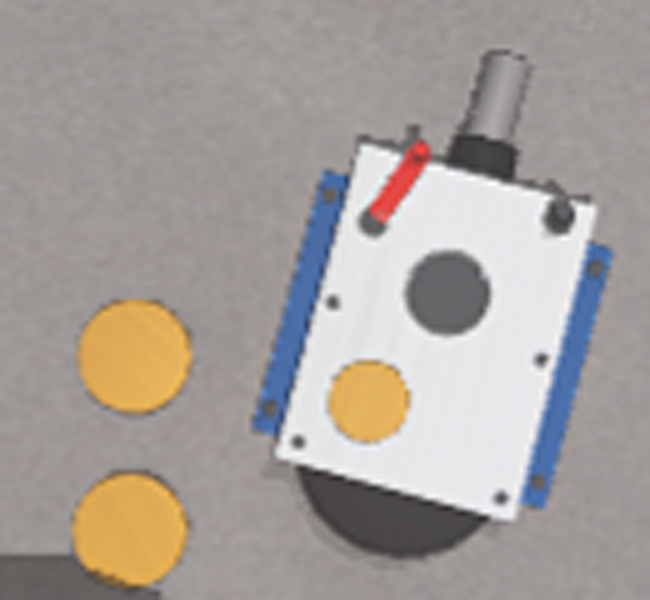

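The crop confirms it: the small disc lies at raw pixel (293,205) on the deck, visibly smaller than the two at (246,196) and (245,231). In world coordinates, the disc is at (520,8), the recess at (588,-40), the pivot at (631,6) and the knee yaw is about -0.26. I'll push with the fingers opened to about 30 mm so the disc nestles between them, along -35.4°.

Request:
step_arm:
  claw: [171, 171, 171, 171, 171, 171, 171, 171, 171, 171, 171, 171, 171, 171, 171, 171, 171, 171, 171, 171]
  translation:
    - [0.0177, -0.0358, 0]
    - [0.0177, -0.0358, 0]
    - [0.0177, -0.0358, 0]
    - [0.0177, -0.0358, 0]
    - [0.0177, -0.0358, 0]
    - [0.0177, -0.0358, 0]
    - [0.0177, -0.0358, 0]
    - [0.0177, -0.0358, 0]
    - [0.0177, -0.0358, 0]
    - [0.0177, -0.0358, 0]
    - [0.0177, -0.0358, 0]
    - [0.0177, -0.0358, 0]
    - [0.0177, -0.0358, 0]
    - [0.0177, -0.0358, 0]
    - [0.0177, -0.0358, 0]
    - [0.0177, -0.0358, 0]
    - [0.0177, -0.0358, 0]
    - [0.0177, -0.0358, 0]
    - [0, 0, 0]
    - [0, 0, 0]
  yaw: [-0.0215, -0.0215, -0.0215, -0.0215, -0.0215, -0.0215, -0.0215, -0.0215, -0.0215, -0.0215, -0.0215, -0.0215, -0.0215, -0.0215, -0.0215, -0.0215, -0.0215, -0.0215, 0, 0]

```text
time_s: 2.1
tool_pos: [478.6, 36.6, 221.6]
ee_rot: [[-0.814, 0.581, -0.001], [0.581, 0.814, 0.0], [0.001, -0.0, -1.0]]
ft_force: [-0.1, 0.7, -0.7]
grip_width: 29.7
grip_force: 0.0
```

Request:
step_arm:
  claw: [171, 171, 171, 171, 171, 171]
  translation:
    - [0, 0, -0.036]
    - [0, 0, -0.036]
    - [0, 0, -0.036]
    - [0, 0, -0.036]
    - [0, 0, 0]
    - [0, 0, 0]
  yaw: [0, 0, 0, 0, 0, 0]

```text
time_s: 2.7
tool_pos: [478.3, 37.8, 78.3]
ee_rot: [[-0.816, 0.578, -0.001], [0.578, 0.816, 0.0], [0.001, -0.001, -1.0]]
ft_force: [-1.1, -0.9, 0.9]
grip_width: 30.2
grip_force: 0.0
```

Run:
```python
from h import *
save("side","d.png",(250,170,400,270),5)
s=manip.state();print(s["tool_pos"],s["ft_force"])
P=[[520.3,7.9,53],[588,-40,45],[s["tool_pos"][0],s["tool_pos"][1],s["tool_pos"][2]-8]]
print((proj("side",P)-[250,170])*5)
```

```text
[479.23962417  37.6797537   79.26705587] [-0.08318431  0.99308838  1.20123146]
[[255.30073644 250.99715474]
 [401.66142813 255.96146565]
 [164.45839704 228.72358888]]
```

View pics/d.png

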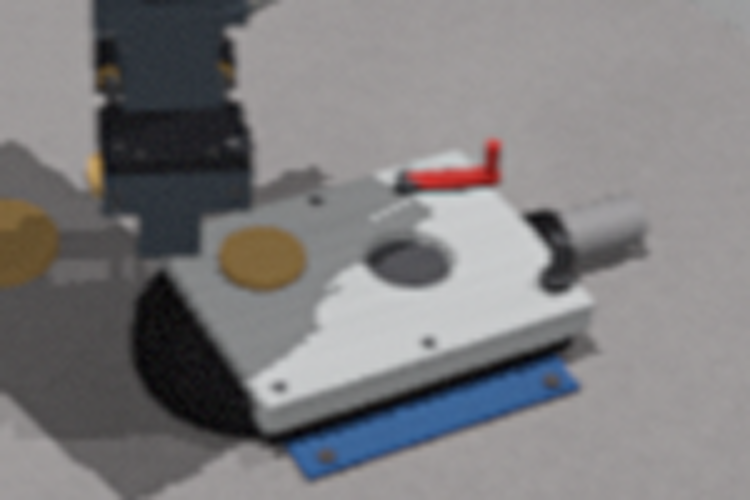

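Disc at crop (262,257) and recess at (409,262) are both offset by the same amount, about 1.5 px, from the predicted positions, so their relative position holds. The fingers are behind the disc. Next I descend and push most of the way.

Request:
step_arm:
  claw: [171, 171, 171, 171, 171, 171, 171, 171, 171, 171, 171, 171, 171, 171, 171, 171, 171, 171, 171, 171]
  translation:
    - [0, 0, -0.012]
    - [0, 0, -0.0115]
    - [0, 0, 0]
    - [0.0041, -0.0029, 0]
    - [0.0041, -0.0029, 0]
    - [0.0041, -0.0029, 0]
    - [0.0041, -0.0029, 0]
    - [0.0041, -0.0029, 0]
    - [0.0041, -0.0029, 0]
    - [0.0041, -0.0029, 0]
    - [0.0041, -0.0029, 0]
    - [0.0041, -0.0029, 0]
    - [0.0041, -0.0029, 0]
    - [0.0041, -0.0029, 0]
    - [0.0041, -0.0029, 0]
    - [0.0041, -0.0029, 0]
    - [0.0041, -0.0029, 0]
    - [0.0041, -0.0029, 0]
    - [0.0041, -0.0029, 0]
    - [0, 0, 0]
  yaw: [0, 0, 0, 0, 0, 0, 0, 0, 0, 0, 0, 0, 0, 0, 0, 0, 0, 0, 0, 0]

```text
time_s: 4.75
tool_pos: [545.0, -9.7, 54.5]
ee_rot: [[-0.815, 0.579, 0.001], [0.579, 0.815, -0.0], [-0.001, 0.0, -1.0]]
ft_force: [-0.4, -0.7, 0.7]
grip_width: 30.1
grip_force: 0.0
```

Run:
```python
from h import *
save("side","e.png",(250,170,400,270),5)
s=manip.state();print(s["tool_pos"],s["ft_force"])
```

```text
[544.62479529  -9.52424472  54.40220787] [-0.64548793 -0.16256739 -0.14235405]
```

View pics/e.png

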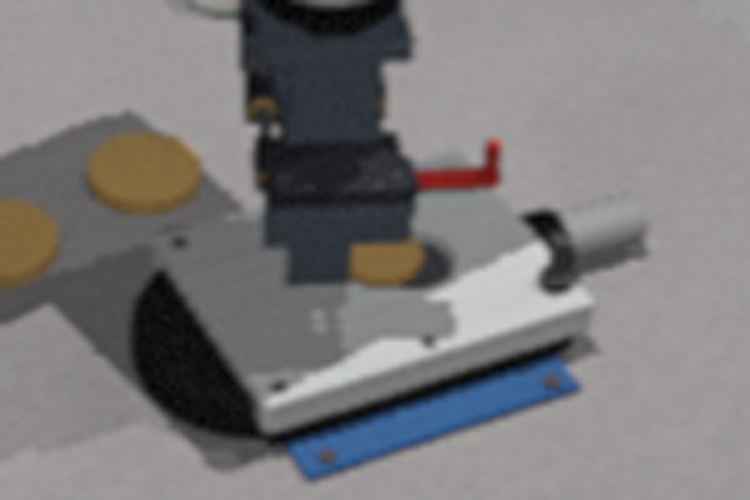

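The disc is ahead of the fingers at crop (382,260), about 16 mm short of the recess at (409,262). I'll continue slowly.

Request:
step_arm:
  claw: [171, 171, 171, 171, 171, 171, 171, 171]
  translation:
    - [0.0017, -0.0012, 0.001]
    - [0.0017, -0.0012, 0]
    - [0.0017, -0.0012, 0]
    - [0.0017, -0.0012, 0]
    - [0.0017, -0.0012, 0]
    - [0.0017, -0.0012, 0]
    - [0.0017, -0.0012, 0]
    - [0, 0, 0]
  yaw: [0, 0, 0, 0, 0, 0, 0, 0]

```text
time_s: 5.6
tool_pos: [556.6, -17.9, 55.5]
ee_rot: [[-0.815, 0.579, 0.0], [0.579, 0.815, -0.0], [-0.0, 0.0, -1.0]]
ft_force: [0.9, 0.1, -0.6]
grip_width: 30.3
grip_force: 0.0
```

Run:
```python
from h import *
save("side","f.png",(250,170,400,270),5)
s=manip.state();print(s["tool_pos"],s["ft_force"])
```

```text
[556.39107527 -17.85373236  55.43991433] [ 0.18952062 -0.14779485 -0.63764276]
```

View pics/f.png

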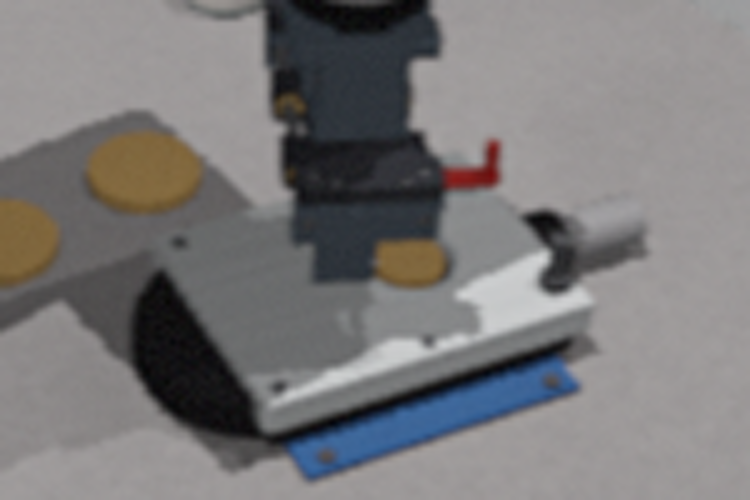

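The disc at crop (408,262) is nearly over the recess and may still be on the rim. I'll nudge it 3 mm further, then back off and look.

Request:
step_arm:
  claw: [171, 171, 171, 171, 171, 171, 171, 171, 171]
  translation:
    - [0.0008, -0.0006, 0]
    - [0.0008, -0.0006, 0]
    - [0.0008, -0.0006, 0]
    - [0, 0, 0]
    - [0, 0, 0]
    - [-0.016, 0.0116, 0]
    - [-0.016, 0.0116, 0]
    - [-0.016, 0.0116, 0]
    - [0, 0, 0]
  yaw: [0, 0, 0, 0, 0, 0, 0, 0, 0]

```text
time_s: 6.55
tool_pos: [508.7, 16.1, 55.1]
ee_rot: [[-0.816, 0.578, -0.002], [0.578, 0.816, 0.0], [0.001, -0.001, -1.0]]
ft_force: [0.1, 0.1, 0.3]
grip_width: 29.8
grip_force: 0.0
```

Run:
```python
from h import *
save("side","g.png",(250,170,400,270),5)
s=manip.state();print(s["tool_pos"],s["ft_force"])
```

```text
[510.24557626  15.55623123  55.5148328 ] [-0.12077399  0.3623661   0.62904525]
```

View pics/g.png

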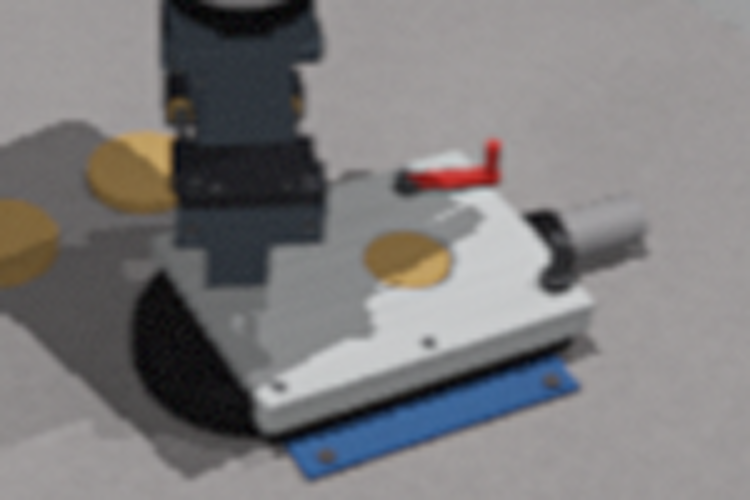

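The disc now sits flush in the recess, with its ellipse centred at (409,260) and no side wall visible. Next I locate the stud more exactly.

Run:
```python
from h import *
# stud in side: top & bottom, correct for observed side offset (+1.5,+1.2 px)
uv=np.array([[493,160]])/5+[250,170]-[1.5,1.2]
print("side z64.5",cast("side",uv,64.5).round(1))
im=cv2.imread("pics/raw_a.png");h=cv2.cvtColor(im,cv2.COLOR_BGR2HSV)
m=((h[...,0]<8)|(h[...,0]>172))&(h[...,1]>130);m[:135]=0;m[235:]=0;m[:,:265]=0;m[:,350:]=0
p=np.argwhere(m)[:,::-1].astype(float)
d=p-p.mean(0);v=np.linalg.svd(d,full_matrices=False)[2][0];t=d@v;e=[p.mean(0)+v*t.min(),p.mean(0)+v*t.max()]
print("ends z53.5",cast("top",e,53.5).round(1),"z75",cast("top",e,75.5).round(1))
s=manip.state();print(np.round(s["q"],3))
piv=np.array([631.4,5.7]);
for a in(.25,.3,.35,.4):
  g=-.259-a; print(a,piv+48*np.array([np.cos(g),np.sin(g)]))
top=manip.capture("top")[:,:,::-1];cv2.imwrite("pics/raw_h.png",top)
b=top[183,309];print(b, top[178:189:5,304:315:5].reshape(-1,3))
```

```text
side z64.5 [[672.6 -20.1  64.5]]
ends z53.5 [[677.8 -25.5  53.5]
 [633.7   3.9  53.5]] z75 [[673.4 -24.4  75.5]
 [630.    4.5  75.5]]
[-0.015  0.362  2.164 -0.     0.616 -0.969]
0.25 [673.31514793 -17.6906044 ]
0.3 [672.09372193 -19.75625651]
0.35 [670.77058282 -21.75828124]
0.4 [669.34903776 -23.69167456]
[ 76 127 162] [[ 75 122 157]
 [ 78 131 169]
 [ 88 168 222]
 [ 75 122 156]
 [ 76 127 162]
 [ 76  69  54]
 [ 92  92  70]
 [ 95  94  72]
 [ 84  84  67]]
```

Request:
step_arm:
  claw: [171, 171, 171, 171, 171, 171, 171, 171, 171, 171, 171, 171, 171]
  translation:
    - [0, 0, 0.0425]
    - [0, 0, 0.0425]
    - [0, 0, 0]
    - [0.0324, -0.0074, 0]
    - [0.0324, -0.0074, 0]
    - [0.0324, -0.0074, 0]
    - [0.0324, -0.0074, 0]
    - [0.0324, -0.0074, 0]
    - [0, 0, 0]
    - [0, 0, -0.025]
    - [0, 0, -0.025]
    - [0, 0, 0]
    - [0, 0, 0]
  yaw: [0, 0, 0, 0, 0, 0, 0, 0, 0, 0, 0, 0, 0]

```text
time_s: 7.95
tool_pos: [672.5, -22.0, 90.4]
ee_rot: [[-0.815, 0.579, -0.001], [0.579, 0.815, 0.0], [0.001, -0.0, -1.0]]
ft_force: [0.4, 0.5, 0.2]
grip_width: 30.3
grip_force: 0.0
```

Run:
```python
from h import *
save("side","i.png",(250,150,400,250),5)
s=manip.state();print(s["tool_pos"],s["ft_force"])
```

```text
[673.07203822 -21.96008094  91.30042478] [-0.04248077  0.17902414  0.9026412 ]
```

View pics/i.png

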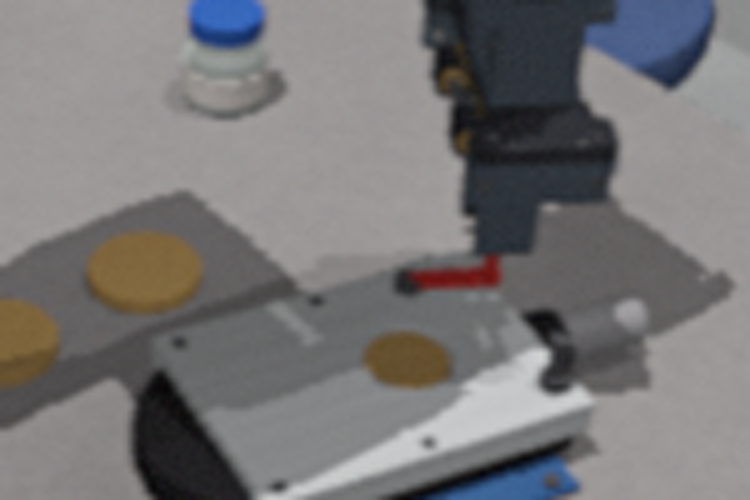

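The fingers straddle the stud top at crop (495,262), and the disc at (407,358) is flush. I'll compute the arc increments.

Run:
```python
import numpy as np
p=np.array([631.4,5.7]);th=np.arange(0.33,2.42,.11);g=-.259-th
q=p+48*np.c_[np.cos(g),np.sin(g)]
print(np.round(np.diff(q,axis=0),1).tolist());print(th.round(2)[-6:],q[-6:].round(1))
```

```text
[[-3.2, -4.2], [-3.6, -3.8], [-4.0, -3.4], [-4.4, -3.0], [-4.7, -2.5], [-4.9, -1.9], [-5.1, -1.4], [-5.2, -0.8], [-5.3, -0.2], [-5.3, 0.3], [-5.2, 0.9], [-5.1, 1.5], [-4.9, 2.0], [-4.6, 2.5], [-4.3, 3.0], [-4.0, 3.5], [-3.5, 3.9], [-3.1, 4.3]]
[1.76 1.87 1.98 2.09 2.2  2.31] [[610.6 -37.6]
 [606.  -35. ]
 [601.7 -32. ]
 [597.7 -28.5]
 [594.2 -24.6]
 [591.1 -20.3]]
```

Request:
step_arm:
  claw: [171, 171, 171, 171]
  translation:
    - [0, 0, -0.012]
    - [0, 0, -0.0115]
    - [0, 0, 0]
    - [0, 0, 0]
  yaw: [0, 0, 0, 0]

```text
time_s: 8.4
tool_pos: [672.4, -21.7, 66.6]
ee_rot: [[-0.815, 0.579, -0.001], [0.579, 0.815, 0.0], [0.001, -0.0, -1.0]]
ft_force: [0.6, -0.9, 0.2]
grip_width: 30.1
grip_force: 0.0
```

Request:
step_arm:
  claw: [171, 171, 171, 171, 171, 171, 171, 171, 171, 171, 171, 171, 171, 171, 171, 171, 171, 171]
  translation:
    - [-0.0032, -0.0042, 0]
    - [-0.0036, -0.0038, 0]
    - [-0.004, -0.0034, 0]
    - [-0.0044, -0.003, 0]
    - [-0.0047, -0.0025, 0]
    - [-0.0049, -0.0019, 0]
    - [-0.0051, -0.0014, 0]
    - [-0.0052, -0.0008, 0]
    - [-0.0053, -0.0002, 0]
    - [-0.0053, 0.0003, 0]
    - [-0.0052, 0.0009, 0]
    - [-0.0051, 0.0015, 0]
    - [-0.0049, 0.002, 0]
    - [-0.0046, 0.0025, 0]
    - [-0.0043, 0.003, 0]
    - [-0.004, 0.0035, 0]
    - [0, 0, 0]
    - [0, 0, 0]
  yaw: [-0.11, -0.11, -0.11, -0.11, -0.11, -0.11, -0.11, -0.11, -0.11, -0.11, -0.11, -0.11, -0.11, -0.11, -0.11, -0.11, 0, 0]

```text
time_s: 10.2
tool_pos: [599.2, -29.3, 67.3]
ee_rot: [[0.72, 0.694, 0.001], [0.694, -0.72, -0.0], [0.0, 0.0, -1.0]]
ft_force: [0.4, 0.3, 0.1]
grip_width: 30.5
grip_force: 0.0
```

Run:
```python
from h import *
save("side","j.png",(250,150,400,250),5)
s=manip.state();print(s["tool_pos"],s["ft_force"],s["q"])
```

```text
[599.19688523 -29.33157308  67.19351186] [ 0.28068222  0.21552665 -0.2296796 ] [-8.77668655e-02  4.48852090e-01  1.98668426e+00  2.05038003e-05
  7.05591623e-01  7.16104878e-01]
```

View pics/j.png

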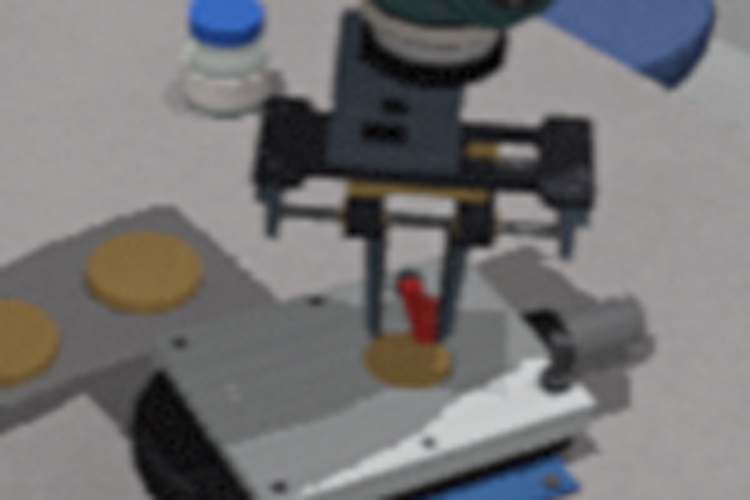

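The keeper follows, with the stud at crop (425,310) against the right finger, short of the stop by about 10 mm. I'll push on in small steps and watch the force.

Request:
step_arm:
  claw: [171, 171, 171, 171, 171, 171]
  translation:
    - [-0.0014, 0.0013, 0]
    - [-0.0014, 0.0014, 0]
    - [-0.0014, 0.0014, 0]
    - [-0.0013, 0.0014, 0]
    - [-0.0007, 0.0008, 0]
    - [0, 0, 0]
  yaw: [0, -0.05, -0.05, 0, 0, 0]

```text
time_s: 10.85
tool_pos: [592.5, -22.9, 66.9]
ee_rot: [[0.787, 0.617, -0.0], [0.617, -0.787, 0.0], [-0.0, -0.0, -1.0]]
ft_force: [0.4, -0.9, 0.2]
grip_width: 30.1
grip_force: 0.0
```

Request:
step_arm:
  claw: [171, 171]
  translation:
    - [-0.0007, 0.0007, 0]
    - [0, 0, 0]
  yaw: [0, 0]

```text
time_s: 11.05
tool_pos: [592.2, -22.5, 67.0]
ee_rot: [[0.787, 0.617, 0.001], [0.617, -0.787, -0.0], [0.0, 0.001, -1.0]]
ft_force: [3.2, -4.5, -1.4]
grip_width: 30.1
grip_force: 2.2
```

Request:
step_arm:
  claw: [171, 171]
  translation:
    - [-0.0007, 0.0007, 0]
    - [0, 0, 0]
  yaw: [0, 0]

```text
time_s: 11.25
tool_pos: [592.1, -22.2, 67.2]
ee_rot: [[0.787, 0.617, 0.002], [0.617, -0.787, -0.001], [0.001, 0.002, -1.0]]
ft_force: [4.6, -9.2, -3.4]
grip_width: 30.0
grip_force: 4.9
```

Contact at the stop shows as about 10 N at the expected angle. I'll centre the fingers off the stud, lift, and clear.

Request:
step_arm:
  claw: [171, 171, 171, 171, 171, 171, 171, 171, 171, 171, 171, 171, 171, 171, 171]
  translation:
    - [0.003, -0.0027, 0]
    - [0.003, -0.0027, 0]
    - [0, 0, 0]
    - [0, 0, 0.015]
    - [0, 0, 0.03]
    - [0, 0, 0.04]
    - [0, 0, 0.04]
    - [0, 0, 0.04]
    - [0, 0.04, 0]
    - [0, 0.04, 0]
    - [0, 0.04, 0]
    - [0, 0.04, 0]
    - [0, 0.04, 0]
    - [0, 0.04, 0]
    - [0, 0, 0]
  yaw: [0, 0, 0, 0, 0, 0, 0, 0, 0, 0, 0, 0, 0, 0, 0]

```text
time_s: 12.75
tool_pos: [596.9, 216.8, 233.1]
ee_rot: [[0.786, 0.619, 0.001], [0.619, -0.786, 0.001], [0.001, -0.0, -1.0]]
ft_force: [-0.6, -0.9, -0.7]
grip_width: 30.1
grip_force: 0.0
```

Run:
```python
from h import *
save("side","k0.png");t=cv2.imread("pics/raw_k0.png");save("top","k1.png");u=cv2.imread("pics/raw_k1.png")
f=lambda im,c:cv2.resize(im[c[1]:c[3],c[0]:c[2]],(400,400*(c[3]-c[1])//(c[2]-c[0])),interpolation=cv2.INTER_CUBIC)
cv2.imwrite("pics/k.png",np.hstack([f(t,(270,160,390,280)),f(u,(255,125,355,225))]))
s=manip.state();print(s["time_s"],s["tool_pos"],s["ft_force"])
```

```text
12.85 [596.88099579 213.6658629  232.66439646] [ 0.28813345  0.41329841 -0.5611677 ]
```

View pics/k.png

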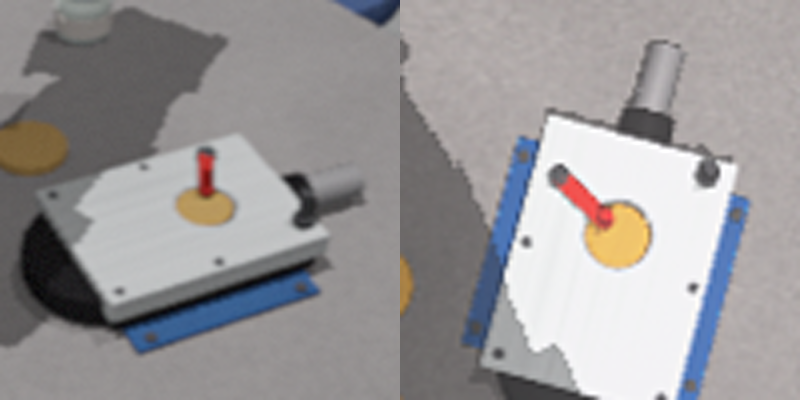

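The final view shows the disc flush in the recess, at (617,234) in the right panel. The keeper runs from (559,176) over the disc edge, the bolt is standing at (707,172), and the hand is clear. The contact geometry gives a keeper angle of about 2.06.

```bash
python3 -c "
from cell import manip
print(manip.hand_in())"
```

```text
the job is handed in; nothing more can be done
None
```

The job is handed in at about 13 s: the small brass disc is seated flush in the recess, the keeper was pushed round over it to its stop (about 10 N contact, near 2.06 rad), the bolt is still standing and the hand is clear.

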